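# Load the light-exposure unit and open its shutter

### The arm

A 6-joint arm with a two-finger parallel gripper is mounted at the origin on a cart in front of the work surface, level with it; the furniture and walls round the work are solid. World frame = base frame: x ahead of the robot, y to its left, z up, the work surface at z = 0. Lengths are in m, angles in rad, forces in N, time in s.
With the tool pointing down it reaches from about 0.35 to 0.975 m from the base axis. Payload 4.9 kg.
Tool frame: the origin (TCP) lies between the finger pads; the fingertips stand 14 mm ahead of it and the grasp point (between the pads) lies 5 mm behind it (manip.finger_overhang is the distance from the TCP to the fingertips, in m); z points along the fingers, y is the line along which they close (so a half turn about z gives the same grasp; the last joint's range is limited). The gripper opens to 85 mm and grips with 20 to 120 N. Pads are 22 mm wide; open, the fingers measure 114 mm over their backs; the gripper's body (76 mm by 85 mm) begins 54 mm behind the grasp point. The pads swing forward as they close: fully open they stand 13 mm farther back than shut.
Start: joints at [1.133, 0.053, 1.613, -0, 1.476, -0.119], TCP at [0.196, 0.593, 0.245] pointing down, gripper open.
Joint ranges: [-3.01, 3.01], [-1.01, 2.22], [0.06, 2.58], [-1.02, 4.17], [0.09, 2.62], [-3.14, 3.14]. Speed limits (rad/s): [2.57, 2.57, 3.14, 3.14, 3.14, 3.14].

### API

Orientations are given as a unit quaternion [w, x, y, z].
In Python, from plant import manip, grab_frame gives the robot as it stands.
- The arm moves only by the tool servo_tool, never from a script. Its argument "deltas" is a list that holds one entry, the list of rows, each a list of 5 numbers: the opening in per cent of the stroke, from 0 (shut) to 100 (fully open), then the shift along the world's x, y, z in m, then the turn about the world's z in degrees. A call has exactly 8 rows; each row shifts and turns the commanded pose from where the row before left it; what a row does not reach is not made up. A row lasts 1/10 s, in which the tool goes at most 50 mm and 8.59 degrees, less where a joint would pass 70% of its speed; a pose out of reach is approached as far as the arm can. A call is refused whole if a number of a shift passes 0.05 or a number of a turn 8.59, either way. A call with a gripper value outside its range is refused whole. The fingers move at their own pace and stop on an object; the grip force is fixed at half the most. Time passes only in rows, so rows that do not move let the fingers close, or fill a call up. It gives the time, the measured TCP pose, the force, the opening and the grip force at its end, in the units of the state.
- manip.state(): the state, without advancing time (a new reading comes with each control period).
- grab_frame(name): name is "side" or "top" or "wrist"; returns a dict with "pixels" (480x640x3 uint8, red, green, blue), "z_map" (480x640 float32, m along the optical axis (not along the pixel's ray), 0 where there is no reading), "fx", "fy", "cx", "cy" (pixels), "rvec" (rotation vector, rad) and "tvec" (3), from world to camera coordinates, as OpenCV has them; the wrist camera has in their place "T_tool_cam" (4x4, takes a point from camera to tool coordinates, whose origin is the TCP and whose axes are the flange's). Camera axes: x right, y down, z forward; pixel columns grow to the right and rows downward; lengths in m; the calibration is good to about 2 mm. A picture is of the moment at which its call begins: read the wrist's pose just before it.
- manip.job_done(): hands the job in; it is judged then, once.
The state is a dict: "time": time; "joint_pos": joint angles; "joint_vel": joint speeds; "joint_efforts": joint torques, N m; "tool_pos": TCP position; "tool_rot": TCP orientation; "contact_force": force on the tool from outside, world axes, zero at the start; "ft_torque": the same for the moment, N m; "gripper_width": opening from 0.0 (shut) to 1.0 (fully open); "grasp_force": force on a finger pad.
Only numpy, scipy, OpenCV 4.12 (cv2) and the standard library are available. Lean on these libraries where they do the work, as an engineer would, in place of code of your own. Each camera call takes 0.05 s, during which the arm holds its last target. There are 200 camera calls.

### The job

Set up a light-exposure run; the lamp of the unit is already lit, so its solid shutter plate must stay fully home in its slot until everything else is ready. Take the windowed filter plate out of the plate stand and slide it fully home in the empty slot next to the lamp, and move every vial from the carrier into the unit's vial holder, one upright in each hole and standing on the bottom. Only then draw the shutter plate out and slide it fully home in a slot of the plate stand; leave the dropper bottle and the small white box where they are.

Things in the scene. Friction and masses are not known exactly. Their poses are not given: they have to be found in the camera images.
- exposure_unit: Light-exposure unit bolted to the table; base 215 x 184 x 8 mm, from x = -102 to 112; origin on its underside, z up, -x its front. From front to back: aluminium vial holder (row of 4 holes at x = -75, top 52 mm above the table), shutter slot (x = -18), filter slot (x = 27), lit LED lamp (x = 50 to 110, top 59 mm). Slots run along y: pairs of aluminium grooved end posts, lips up to 60 mm.
- shutter_slot (a point): Middle of the floor of the unit's shutter slot (8 mm above the table); x across the slot, y along it, z up. Like all slots here: end grooves 7.5 mm wide, 154 mm apart, 42 mm deep with flared lead-in lips above, open between the posts. The shutter plate stands here at the start.
- filter_slot (a point): Middle of the floor of the unit's filter slot (8 mm above the table), 45 mm behind the shutter slot, next to the lamp; x across the slot, y along it, z up. Empty at the start.
- vial_row (a point): Middle of the row of four holes in the unit's vial holder, on the floor the vials stand on (8 mm above the table); y along the row, holes at y = -60, -20, 20, 60 mm.
- plate_stand: Loose dark steel stand for plates (1 kg), 92 (x) x 172 (y) mm, with two slots along its y, 50 mm apart, made like those of the unit (floor 8 mm, lips up to 60 mm above the table); origin at the centre of its underside, z up. Left or right of the unit.
- vial_carrier: Loose white plastic rack (about 0.7 kg), 60 (x) x 166 (y) mm, four 27.5 mm holes in a row along its y at y = -60, -20, 20, 60 mm, top 52 mm above the table; vials stand on its floor 8 mm above the table; origin at the centre of its underside, z up. Left or right of the unit.
- filter_plate: Filter plate: aluminium frame 150 (y) x 5 (x) x 62 (z) mm with one long glass window; on the middle of its top edge a grip tab 44 (y) x 10 (x) x 35 (z) mm, so 97 mm high in all; 0.15 kg. Origin at the middle of its bottom edge, z up. At the start it stands in stand_slot_0. Either way round is the same.
- shutter_plate: Shutter plate: solid black plate without a window, same size and grip tab as the filter plate (150 x 5 x 62 mm, tab 44 x 10 x 35 mm on top, 97 mm high in all, 0.15 kg). Origin at the middle of its bottom edge, z up. At the start it stands in the unit's shutter slot.
- stand_slot_0 (a point): Middle of the floor of slot 0 of the plate stand (8 mm above the table); x across the slot, y along it, z up. The filter plate stands here at the start.
- stand_slot_1 (a point): Middle of the floor of slot 1 of the plate stand (8 mm above the table); x across the slot, y along it, z up. Empty at the start.
- unit_hole_0 (a point): Centre of hole 0 of the unit's vial holder, on the floor (8 mm above the table; hole mouth 44 mm higher). Holes are 27.5 mm wide, 40 mm apart.
- unit_hole_1 (a point): Centre of hole 1 of the unit's vial holder, on the floor (8 mm above the table; hole mouth 44 mm higher). Holes are 27.5 mm wide, 40 mm apart.
- unit_hole_2 (a point): Centre of hole 2 of the unit's vial holder, on the floor (8 mm above the table; hole mouth 44 mm higher). Holes are 27.5 mm wide, 40 mm apart.
- unit_hole_3 (a point): Centre of hole 3 of the unit's vial holder, on the floor (8 mm above the table; hole mouth 44 mm higher). Holes are 27.5 mm wide, 40 mm apart.
- vial_0: Glass vial 25 mm in diameter holding a white sample rod, black screw cap 22 mm in diameter and 20 mm high, 95 mm high in all, 50 g; origin at the centre of its underside, z up. Starts in the carrier; may be absent.
- vial_1: Glass vial 25 mm in diameter holding a white sample rod, black screw cap 22 mm in diameter and 20 mm high, 95 mm high in all, 50 g; origin at the centre of its underside, z up. Starts in the carrier; may be absent.
- vial_2: Glass vial 25 mm in diameter holding a white sample rod, black screw cap 22 mm in diameter and 20 mm high, 95 mm high in all, 50 g; origin at the centre of its underside, z up. Starts in the carrier; may be absent.
- vial_3: Glass vial 25 mm in diameter holding a white sample rod, black screw cap 22 mm in diameter and 20 mm high, 95 mm high in all, 50 g; origin at the centre of its underside, z up. Starts in the carrier; may be absent.
- dropper: Brown dropper bottle, 38 mm wide, 115 mm high, standing; not part of the job.
- filter_box: Small white card box, 63 x 63 x 22 mm; not part of the job.
Things that resemble listed ones, but are neither listed nor needed, are in the scene too. Leave any blue look-alike of the vial_0 alone.

How it is judged:
By the outcome, as a careful person would: the job done as asked, in the order asked, and still so for the second after the job is handed in, with the robot touching nothing.
Of vial_0, vial_1, vial_2, vial_3 only 3 to 4 are there at a start; the rules pass over those that are not, and their reading is None.
At some moment in a run one of vial_carrier, plate_stand may be knocked a few centimetres aside while the robot is not near it.
It also fails if it takes over 210 s, if anything falls off the work surface, if the arm or the gripper's body presses on something with over 40 N, if the wrist force passes 120 N, or if a joint passes its speed limit or range.

## Working session

There is one attempt and no reset: what is moved stays moved. The work goes in short steps, Python scripts to look and compute and a tool call to move; the robot and the scene stay as the last step left them, time stands still between calls to the robot, and variables do not carry over. Pictures are saved under pics/ and viewed, at most 16 in all, crops included, and the job is handed in when it is done.

Besides the shell and the picture viewer there is one more tool, called after "Request:" as a command line: name --argument value ..., lists and objects as JSON in quotes. servo_tool: Moves the arm, as the interface text tells. Its arguments: {"type":"object","properties":{"deltas":{"type":"array"}},"required":["deltas"]}

```bash
ls; mkdir -p pics; cat > h.py <<'E'
import numpy as np, cv2, json
from plant import manip, grab_frame
def cloud(f,st=None):
    z=f["z_map"]; v,u=np.mgrid[0:480,0:640]
    P=np.stack([(u-f["cx"])/f["fx"]*z,(v-f["cy"])/f["fy"]*z,z],-1)
    if "rvec" in f:
        R=cv2.Rodrigues(np.array(f["rvec"],float))[0]; t=np.array(f["tvec"],float).ravel()
        W=(P-t)@R
    else:
        from scipy.spatial.transform import Rotation as Ro
        T=np.array(f["T_tool_cam"]); q=st["tool_rot"]
        R=Ro.from_quat([q[1],q[2],q[3],q[0]]).as_matrix()
        W=(P@T[:3,:3].T+T[:3,3])@R.T+np.array(st["tool_pos"])
    W[z<=0]=np.nan
    return W
def save(f,n): cv2.imwrite(f"pics/{n}.png",f["pixels"][:,:,::-1])
E
python3 - <<'E'
from h import *
s=manip.state(); print(s)
for n in("top","side"):
    f=grab_frame(n); save(f,n+"0"); W=cloud(f); np.savez(n+"0.npz",W=W,p=f["pixels"]); print(n,f["fx"],f["rvec"],f["tvec"],np.nanmin(W.reshape(-1,3),0),np.nanmax(W.reshape(-1,3),0))
E
```

```text
pics
{'time': 0.0, 'joint_pos': array([ 1.13302106e+00,  5.33727464e-02,  1.61429059e+00, -1.43593237e-05,
        1.47596995e+00, -1.18999670e-01]), 'joint_vel': array([-0.00052709, -0.00058743,  0.00033294, -0.00076442,  0.00101423,
        0.00011977]), 'joint_efforts': array([-1.51413307e-03, -3.93692958e+01, -3.70175385e+01, -2.24643218e-04,
        7.30826476e-03,  3.88840746e-06]), 'tool_pos': array([0.19563063, 0.59297739, 0.24405516]), 'tool_rot': array([-2.73517276e-04,  1.58713031e-01,  9.87324229e-01, -9.82998764e-04]), 'contact_force': array([0.39689671, 0.49602219, 0.51767122]), 'ft_torque': array([ 0.00704974, -0.016838  , -0.00996227]), 'grasp_force': 0.0, 'gripper_width': 1.0017215676735154}
top 456.1348761208429 [ 2.19767319 -2.17819908  0.09145252] [0.05080088 0.60004403 1.28454491] [-0.48277273 -1.61371636 -0.92763665] [1.90619761 1.53512825 0.56360846]
side 468.21899969890916 [ 1.9636849  -0.62942564  0.3507588 ] [-0.44513497  0.21914961  0.82446175] [-0.33822957 -0.51441328 -0.92084889] [4.05921651 2.94796528 0.58543764]
```

View pics/top0.png

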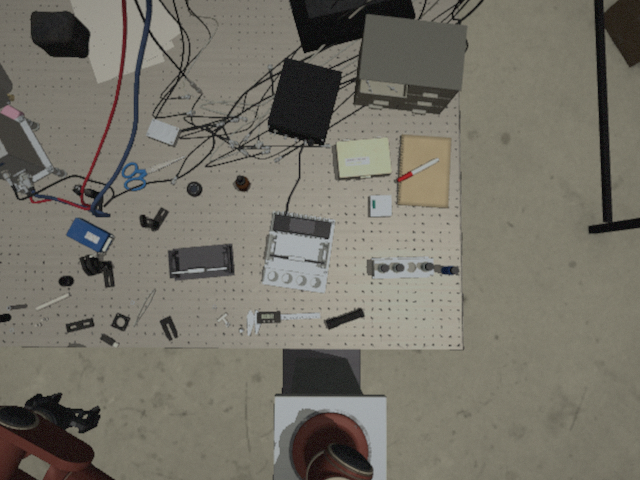

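View pics/side0.png

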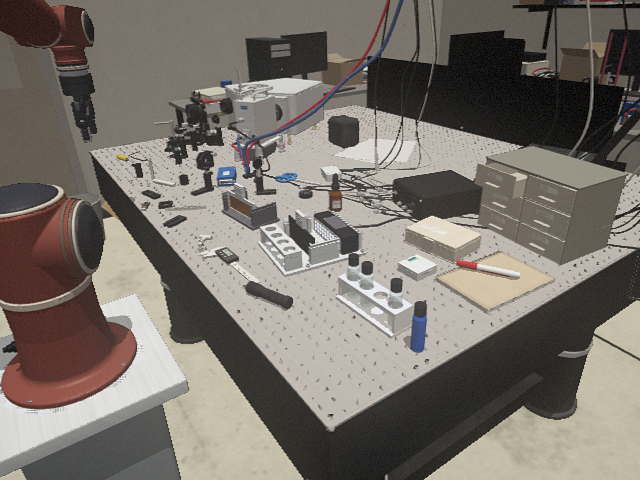

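Top: the stand is at about (201,262), the unit at (297,252) and the carrier at (402,267). The carrier holds 3 vials at about (383,268), (398,267) and (428,267), with a blue look-alike at (450,270). Side: the filter plate is in the stand and the shutter is in the unit.

```bash
python3 - <<'E'
from h import *
d=np.load("top0.npz");W=d["W"]
for n,(u0,v0,u1,v1) in dict(stand=(160,235,242,288),unit=(255,205,340,298),carr=(360,250,440,285)).items():
    R=W[v0:v1,u0:u1].reshape(-1,3)
    for lo,hi in((.03,.07),(.005,.12),(.075,.12)):
        m=(R[:,2]>lo)&(R[:,2]<hi)
        q=R[m]; 
        if len(q)<5: continue
        print(n,lo,len(q),np.round(cv2.minAreaRect((q[:,:2]*1000).astype(np.float32)),1) if 0 else cv2.minAreaRect((q[:,:2]*1000).astype(np.float32)), np.round(np.percentile(q[:,2],[5,50,95]),4), np.round(q.mean(0),4))
print(W[320:335,200:220].reshape(-1,3)[:,2].mean())
for uv in((383,268),(398,267),(428,267),(450,270),(242,183),(379,205)): print(uv,W[uv[1],uv[0]].round(3))
f=d["p"][195:300,150:470][:,:,::-1]; cv2.imwrite("pics/crop.png",cv2.resize(f,None,fx=2.5,fy=2.5,interpolation=cv2.INTER_CUBIC))
E
```

```text
stand 0.03 434 ((528.0362548828125, 365.7230224609375), (77.83745574951172, 169.93003845214844), 5.786818027496338) [0.0352 0.0529 0.0669] [0.5256 0.3704 0.0527]
stand 0.005 1911 ((529.1547241210938, 373.73345947265625), (149.75523376464844, 232.60145568847656), 1.0535696744918823) [0.0056 0.0099 0.0713] [0.5274 0.368  0.0238]
stand 0.075 77 ((502.9556579589844, 366.5513916015625), (10.375558853149414, 136.17791748046875), 5.880961894989014) [0.0813 0.104  0.1077] [0.5031 0.3608 0.1011]
unit 0.03 1991 ((561.913818359375, 91.40209197998047), (168.79595947265625, 205.361572265625), 82.19949340820312) [0.0469 0.0553 0.0625] [0.5729 0.0905 0.0549]
unit 0.005 4550 ((560.6112060546875, 94.97874450683594), (266.63287353515625, 241.60728454589844), 0.6259838938713074) [0.0057 0.0131 0.0618] [0.5593 0.0913 0.0311]
unit 0.075 67 ((535.6456298828125, 82.09699249267578), (68.91900634765625, 10.515826225280762), 81.90962219238281) [0.0979 0.1043 0.109 ] [0.5374 0.0949 0.1035]
carr 0.03 695 ((516.9486083984375, -202.97994995117188), (46.020938873291016, 167.4020233154297), 2.062277317047119) [0.0465 0.0521 0.0575] [ 0.517  -0.1989  0.0521]
carr 0.005 1301 ((516.7445678710938, -199.00689697265625), (98.21305084228516, 225.85385131835938), 0.22988931834697723) [0.006  0.0515 0.1037] [ 0.5174 -0.199   0.0477]
carr 0.075 221 ((516.4721069335938, -202.6220703125), (22.801570892333984, 142.2962646484375), 1.7859269380569458) [0.0772 0.1021 0.1069] [ 0.5166 -0.1956  0.0974]
nan
(383, 268) [ 0.512 -0.136  0.106]
(398, 267) [ 0.515 -0.176  0.104]
(428, 267) [ 0.516 -0.257  0.103]
(450, 270) [ 0.508 -0.324  0.077]
(242, 183) [0.743 0.248 0.08 ]
(379, 205) [ 0.694 -0.139  0.022]
```

View pics/crop.png

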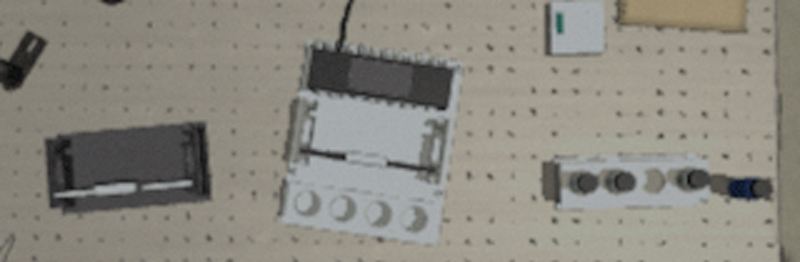

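The top crop shows the filter in the stand's near slot (slot 0) at crop px (120,188), the shutter at (365,158), and the carrier with an empty third hole at (653,182). I'll turn the gripper and move it over the stand.

Request:
servo_tool --deltas '[[[100,0.019,-0.0145,0.008,-4.12],[100,0.019,-0.0145,0.008,-4.12],[100,0.019,-0.0145,0.008,-4.12],[100,0.019,-0.0145,0.008,-4.12],[100,0.019,-0.0145,0.008,-4.12],[100,0.019,-0.0145,0.008,-4.12],[100,0.019,-0.0145,0.008,-4.12],[100,0.019,-0.0145,0.008,-4.12]]]'

```text
time: 0.9
tool_pos: [0.3484, 0.4766, 0.309]
tool_rot: [-0.0, 0.434, 0.901, -0.001]
contact_force: [1.4, -0.0, -0.6]
gripper_width: 0.996
grasp_force: 0.0
```

Request:
servo_tool --deltas '[[[100,0.019,-0.0145,0.0,-4.12],[100,0.019,-0.0145,0.0,-4.12],[100,0.019,-0.0145,0.0,-4.12],[100,0.019,-0.0145,0.0,-4.12],[100,0.019,-0.0145,0.0,-4.12],[100,0.019,-0.0145,0.0,-4.12],[100,0.019,-0.0145,0.0,-4.12],[100,0.019,-0.0145,0.0,-4.12]]]'

```text
time: 1.7
tool_pos: [0.5004, 0.3607, 0.3086]
tool_rot: [-0.0, 0.671, 0.741, -0.001]
contact_force: [0.5, 0.3, 0.1]
gripper_width: 0.998
grasp_force: 0.0
```

```bash
cat >> h.py <<'E'
def wrist(n):
    st=manip.state(); f=grab_frame("wrist"); save(f,n); W=cloud(f,st); np.savez(n+".npz",W=W,p=f["pixels"]); return st,f,W
def pose(st=None):
    st=st or manip.state(); w,x,y,z=st["tool_rot"]
    R=np.array([2*(x*y-w*z),1-2*(x*x+z*z)]); yaw=np.degrees(np.arctan2(R[1],R[0]))
    return np.round(np.r_[st["time"],st["tool_pos"],yaw,st["gripper_width"],st["grasp_force"],st["joint_pos"][5]],4)
E
python3 - <<'E'
from h import *
st,f,W=wrist("w1"); print(pose(st)); print(f["T_tool_cam"],f["fx"])
E
```

```text
[1.7    0.5004 0.3607 0.3086 5.6417 0.9982 0.     0.4055]
[[-6.88090718e-04 -9.61430540e-01 -2.75046984e-01  6.92240231e-02]
 [ 9.99999554e-01 -4.83584951e-04 -8.11341639e-04  1.49717989e-03]
 [ 6.47040048e-04 -2.75047420e-01  9.61430444e-01 -1.28728485e-01]
 [ 0.00000000e+00  0.00000000e+00  0.00000000e+00  1.00000000e+00]] 391.584883598381
```

View pics/w1.png

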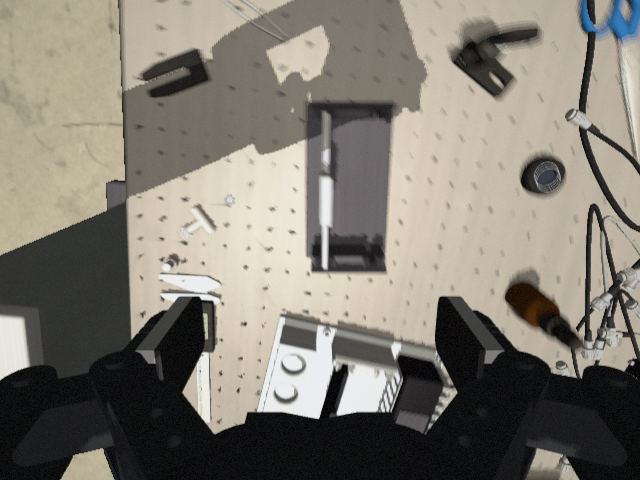

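The wrist view shows the stand at px (350,185), the filter tab at (326,202), its slot-0 edge from (325,112) to (323,268), and empty slot 1 to the right (about x=378). I'll measure the tab and stand.

```bash
cat >> h.py <<'E'
def rect(W,box,lo,hi,ctr=None,r=9):
    u0,v0,u1,v1=box; q=W[v0:v1,u0:u1].reshape(-1,3); q=q[(q[:,2]>lo)&(q[:,2]<hi)]
    if ctr is not None: q=q[np.hypot(*(q[:,:2]-ctr).T)<r]
    c,s,a=cv2.minAreaRect((q[:,:2]*1000).astype(np.float32))
    if s[0]>s[1]: a-=90; s=s[::-1]
    # a = yaw of short side
    return len(q),np.round(c,1),np.round(s,1),round(a,2),np.round(np.percentile(q[:,2],[2,50,98])*1000,1),np.round(q.mean(0)*1000,1)
E
python3 - <<'E'
from h import *
W=np.load("w1.npz")["W"]
B=(295,90,405,285)
print("tab",rect(W,B,.085,.13)); print("platetop",rect(W,B,.063,.08)); print("stand",rect(W,B,.045,.061)); print("base",rect(W,B,.004,.13)); print("floor",rect(W,(340,130,370,230),-.02,.03)); print("table",rect(W,(230,160,280,180),-.02,.03))
d=np.load("top0.npz");W=d["W"]; B=(160,235,242,288)
print("top tab",rect(W,B,.09,.12,np.array([.503,.361]),.04));print("top unit tab",rect(W,(255,205,340,298),.09,.12))
E
```

```text
tab (623, array([504.6, 364.9]), array([ 9.8, 43.5]), 5.67, array([ 92.5, 104.9, 106.6]), array([504.4, 366.2, 104.3]))
platetop (584, array([503.9, 363.9]), array([  9.2, 149.8]), 4.2, array([68.4, 70.2, 72.4]), array([503.6, 375.4,  70.3]))
stand (2449, array([529.8, 367.3]), array([ 77.8, 167.9]), 5.57, array([47.5, 55.2, 60.7]), array([529.8, 369.1,  54.7]))
base (14215, array([535.9, 351.6]), array([101.7, 204.2]), 6.08, array([  6.6,   8.8, 105. ]), array([529. , 367.6,  24.4]))
floor (2988, array([539.5, 369.9]), array([ 33. , 109.7]), 6.45, array([6.5, 8.3, 9.9]), array([538.9, 371.3,   8.2]))
table (995, array([427.7, 370.9]), array([21.4, 55.6]), -84.31, array([-1.4,  0.3,  2. ]), array([4.278e+02, 3.710e+02, 3.000e-01]))
top tab (69, array([503.4, 362.4]), array([10.4, 44.4]), 5.93, array([ 93. , 104.2, 107.9]), array([503.2, 361.8, 103.5]))
top unit tab (65, array([537.5,  95.5]), array([10.5, 41.7]), -7.58, array([ 97.9, 104.3, 109.4]), array([537.5,  95.4, 104.2]))
```

Request:
servo_tool --deltas '[[[40,0.004,0.004,-0.03,0],[40,0,0,-0.04,0],[40,0,0,-0.04,0],[40,0,0,-0.035,0],[40,0,0,-0.03,0],[40,0,0,-0.025,0],[40,0,0,-0.0186,0],[40,0,0,0,0]]]'

```text
time: 2.55
tool_pos: [0.5011, 0.3642, 0.0863]
tool_rot: [-0.001, 0.67, 0.742, -0.004]
contact_force: [-0.9, -0.3, 0.6]
gripper_width: 0.405
grasp_force: 0.0
```

Request:
servo_tool --deltas '[[[0,0,0,0,0],[0,0,0,0,0],[0,0,0,0,0],[0,0,0,0,0],[0,0,0,0,0],[0,0,0,0,0],[0,0,0,0,0],[0,0,0,0,0]]]'

```text
time: 3.35
tool_pos: [0.5046, 0.366, 0.0921]
tool_rot: [0.0, 0.67, 0.742, 0.001]
contact_force: [-1.0, -0.5, 6.1]
gripper_width: 0.1
grasp_force: 60.8
```

Request:
servo_tool --deltas '[[[0,0,0,0.005,0],[0,0,0,0.01,0],[0,0,0,0.015,0],[0,0,0,0.02,0],[0,0,0,0.025,0],[0,0,0,0.025,0],[0,0,0,0.03,0],[0,0,0,0,0]]]'

```text
time: 4.15
tool_pos: [0.5064, 0.3669, 0.2278]
tool_rot: [0.002, 0.67, 0.742, 0.005]
contact_force: [1.8, -0.1, -0.6]
gripper_width: 0.106
grasp_force: 59.9
```

```bash
python3 - <<'E'
from h import *
st,f,W=wrist("w2"); print(pose(st),st["contact_force"])
W0=np.load("top0.npz")["W"]
B=(255,205,340,298)
for lo,hi in((.09,.12),(.063,.075),(.045,.062)): print(lo,rect(W0,B,lo,hi))
E
```

```text
[ 4.15    0.5064  0.3669  0.2278  5.8198  0.106  59.9254  0.4065] [ 1.76098181 -0.11094417 -0.61570173]
0.09 (65, array([537.5,  95.5]), array([10.5, 41.7]), -7.58, array([ 97.9, 104.3, 109.4]), array([537.5,  95.4, 104.2]))
0.063 (111, array([589.2,  88.3]), array([115.7, 163.9]), -4.43, array([63.1, 68.7, 73.5]), array([568.1,  92.3,  67.8]))
0.045 (1808, array([561.9,  91.4]), array([168.8, 205.4]), 82.22, array([47.1, 55. , 61.5]), array([570.6,  90.5,  54.9]))
```

View pics/w2.png

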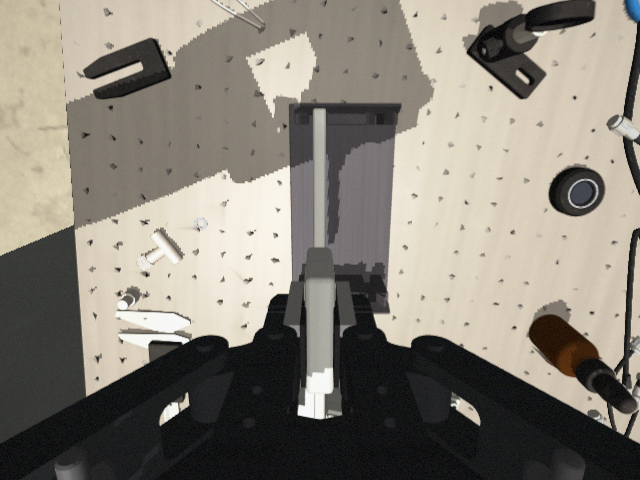

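The filter is held, seen from (320,250) along the finger line; its far half shows at (320,110–245). I'll move to the right side of the unit to look at the slots close up.

Request:
servo_tool --deltas '[[[0,0,-0.01,0.004,-0.87],[0,0,-0.02,0.004,-0.87],[0,0,-0.025,0.004,-0.87],[0,0,-0.025,0.004,-0.87],[0,0,-0.025,0.004,-0.87],[0,0,-0.025,0.004,-0.87],[0,0,-0.025,0,-0.87],[0,0,-0.025,0,-0.87]]]'

```text
time: 5.0
tool_pos: [0.5029, 0.1829, 0.2435]
tool_rot: [-0.0, 0.715, 0.699, -0.001]
contact_force: [0.2, 0.2, -1.1]
gripper_width: 0.105
grasp_force: 59.8
```

Request:
servo_tool --deltas '[[[0,0,-0.025,0,-0.87],[0,0,-0.025,0,-0.87],[0,0,-0.025,0,-0.87],[0,0,-0.025,0,-0.87],[0,0,-0.025,0,-0.87],[0,0,-0.025,0,-0.87],[0,0,-0.015,0,-0.87],[0,0,0,0,-0.87]]]'

```text
time: 5.8
tool_pos: [0.5031, 0.0185, 0.2438]
tool_rot: [-0.0, 0.757, 0.654, -0.001]
contact_force: [0.7, 0.1, -1.2]
gripper_width: 0.101
grasp_force: 59.8
```

```bash
python3 - <<'E'
from h import *
st,f,W=wrist("w3"); print(pose(st),st["contact_force"])
E
```

```text
[ 5.80000e+00  5.03100e-01  1.85000e-02  2.43800e-01 -8.37230e+00
  1.00900e-01  5.97812e+01  3.51000e-02] [ 0.66127598  0.05360881 -1.22182031]
```

View pics/w3.png

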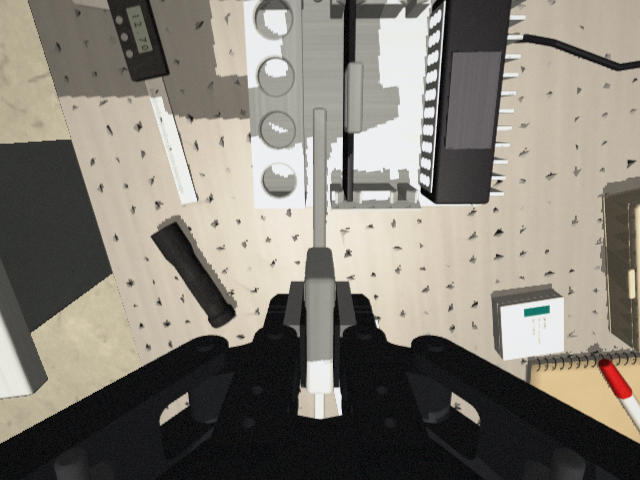

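The view shows the unit's near end: holes at (274,18), (277,76), (278,128) and (280,178), the shutter tab at (353,98), and the near posts at about (345,195) and (395,195). Next I'll measure these and how the held plate sits against the TCP.

```bash
python3 - <<'E'
from h import *
d=np.load("w3.npz");W=d["W"];p=d["p"]
print("tab",rect(W,(335,50,375,140),.09,.12))
print("lamp",rect(W,(420,0,510,215),.05,.075))
print("holdertop",rect(W,(240,0,312,215),.046,.058))
print("plate edge shut",rect(W,(335,0,365,200),.062,.078))
# held plate: points between z .15 and TCP
st=dict(p=[.5031,.0185,.2438])
H=W[100:245,308:332].reshape(-1,3);H=H[(H[:,2]>.17)];print("held",len(H),np.round(H.mean(0),4));
if len(H)>10:
    print(np.round(np.percentile(H[:,2],[5,50,95]),4)); 
    e=H[(H[:,2]>np.percentile(H[:,2],50)-.004)]; k=np.polyfit(e[:,1],e[:,0],1);print("line x at y=.0185:",np.polyval(k,.0185),"slope deg",np.degrees(np.arctan(k[0])), "ymax",e[:,1].max())
# holes: mask of non-top inside the holder, in ortho grid
M=((W[...,2]>.046)&(W[...,2]<.058)).astype(np.uint8)
for c in((274,18),(277,76),(278,128),(280,178)):
    sub=np.zeros((480,640),np.uint8); cv2.circle(sub,c,27,1,-1)
    h=(1-M)*sub; n,l,s,cc=cv2.connectedComponentsWithStats(h); k=1+np.argmax(s[1:,4]); 
    edge=(cv2.dilate((l==k).astype(np.uint8),np.ones((3,3)))*M).astype(bool)
    q=W[edge]*1000; A=np.c_[2*q[:,:2],np.ones(len(q))]; x=np.linalg.lstsq(A,(q[:,:2]**2).sum(1),rcond=None)[0]
    print(c,len(q),x[:2].round(1),np.sqrt(x[2]+x[0]**2+x[1]**2).round(1))
# heights along row v=195 cross the posts
for v in(188,192,196,200): print(v,[(u,int(W[v,u,0]*1000),int(W[v,u,1]*1000),int(W[v,u,2]*1000)) for u in range(333,424,5) if not np.isnan(W[v,u,0])])
big=p[150:215,300:440][:,:,::-1]; cv2.imwrite("pics/w3c.png",cv2.resize(big,None,fx=5.6,fy=5.6,interpolation=cv2.INTER_CUBIC))
E
```

```text
tab (1179, array([538.6,  97.2]), array([10.5, 43.9]), -8.17, array([ 96.3, 104.9, 106.5]), array([538.3,  97.6, 104.4]))
lamp (13016, array([627.4,  79.4]), array([ 72. , 155.5]), -5.01, array([52.7, 57.5, 60.3]), array([629.7,  83.4,  57.5]))
holdertop (7479, array([481.6,  99.6]), array([ 42.2, 157.1]), -7.92, array([48.5, 52.1, 53.7]), array([481.8, 102.3,  52. ]))
plate edge shut (976, array([537. ,  94.2]), array([  8. , 139.6]), -7.92, array([62.9, 70. , 72. ]), array([538.6,  97.9,  69.7]))
held 1758 [0.5114 0.0664 0.2216]
[0.2206 0.2216 0.2227]
line x at y=.0185: 0.5043460502886609 slope deg 8.373235878430746 ymax 0.09158222057345
(274, 18) 160 [490.6 163.3] 13.9
(277, 76) 154 [485.3 123.8] 14.0
(278, 128) 145 [479.8  84.5] 14.0
(280, 178) 136 [474.3  45.1] 14.0
188 [(333, 517, 29, 33), (338, 522, 29, 32), (343, 526, 27, 27), (348, 528, 34, 71), (353, 534, 27, 34), (358, 539, 26, 32), (363, 543, 25, 33), (368, 547, 25, 35), (373, 552, 24, 34), (378, 556, 24, 35), (383, 560, 23, 35), (388, 564, 23, 34), (393, 569, 22, 35), (398, 577, 17, 13), (403, 577, 21, 34), (408, 581, 20
[... 494 characters left out ...]
, (343, 524, 24, 50), (348, 528, 28, 70), (353, 533, 23, 51), (358, 536, 24, 56), (363, 541, 22, 49), (368, 545, 21, 49), (373, 549, 21, 50), (378, 553, 20, 49), (383, 557, 19, 50), (388, 561, 19, 51), (393, 564, 20, 58), (398, 573, 13, 30), (403, 576, 14, 37), (408, 578, 17, 51), (413, 581, 17, 56), (418, 586, 15, 50), (423, 600, 5, 7)]
200 [(333, 516, 22, 50), (338, 520, 23, 58), (343, 524, 21, 50), (348, 527, 24, 69), (353, 532, 20, 51), (358, 536, 20, 56), (363, 540, 18, 50), (368, 545, 18, 50), (373, 549, 17, 51), (378, 553, 16, 49), (383, 557, 16, 50), (388, 561, 16, 51), (393, 564, 17, 58), (398, 570, 14, 48), (403, 574, 13, 48), (413, 580, 14, 57), (418, 595, 2, 7), (423, 600, 1, 7)]
```

View pics/w3c.png

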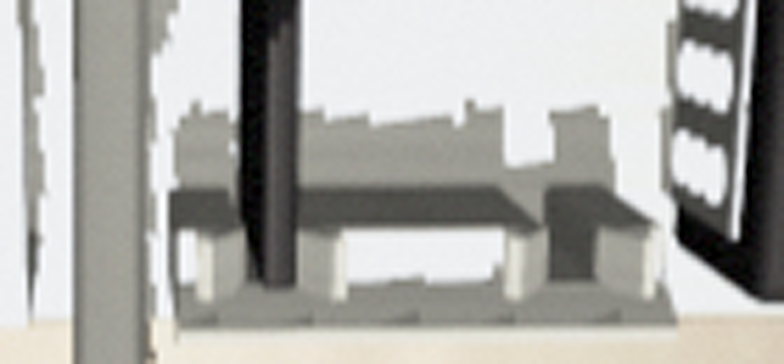

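Request:
servo_tool --deltas '[[[0,0.01,0.01,0,0.5],[0,0.02,0.02,0,0],[0,0.02,0.02,0,0],[0,0.02,0.015,0,0],[0,0.009,0.0065,-0.015,0],[0,0,0,-0.025,0],[0,0,0,-0.03,0],[0,0,0,-0.008,0]]]'

```text
time: 6.65
tool_pos: [0.5807, 0.0938, 0.1621]
tool_rot: [-0.003, 0.752, 0.66, -0.003]
contact_force: [-1.0, 0.6, -1.3]
gripper_width: 0.105
grasp_force: 59.7
```

Request:
servo_tool --deltas '[[[0,0,0,0,0],[0,0,0,0,0],[0,0,0,0,0],[0,0,0,0,0],[0,0,0,0,0],[0,0,0,0,0],[0,0,0,0,0],[0,0,0,0,0]]]'

```text
time: 7.45
tool_pos: [0.5829, 0.0919, 0.1667]
tool_rot: [-0.0, 0.752, 0.659, -0.0]
contact_force: [0.5, 0.0, -1.7]
gripper_width: 0.106
grasp_force: 59.7
```

```bash
python3 - <<'E'
from h import *
st,f,W=wrist("w4"); print(pose(st),st["contact_force"])
H=W[90:245,300:340].reshape(-1,3)
q=H[(H[:,2]>.13)&(H[:,2]<.155)];print(len(q),np.percentile(q[:,2],[5,50,95]).round(4)); k=np.polyfit(q[:,1],q[:,0],1); print("plate x at tcp y",np.polyval(k,st["tool_pos"][1]),np.degrees(np.arctan(k[0])),q[:,1].max())
E
```

```text
[ 7.45    0.5829  0.0919  0.1667 -7.6133  0.1065 59.6867  0.1632] [ 0.53811471  0.00434134 -1.67059765]
1760 [0.1434 0.1446 0.1457]
plate x at tcp y 0.5841869031921455 7.603729391326626 0.16518079245208908
```

View pics/w4.png

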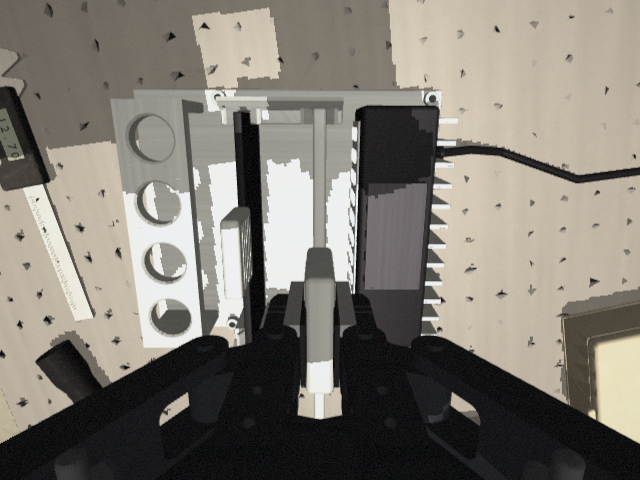

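The filter end sits at (320,110), in line with the far filter groove at about (322,105). The offset is under 1 mm. Lowering.

Request:
servo_tool --deltas '[[[0,-0.0005,0,-0.006,-0.25],[0,0,0,-0.008,0],[0,0,0,-0.008,0],[0,0,0,-0.008,0],[0,0,0,-0.008,0],[0,0,0,-0.008,0],[0,0,0,-0.008,0],[0,0,0,0,0]]]'

```text
time: 8.3
tool_pos: [0.5815, 0.0919, 0.1109]
tool_rot: [-0.001, 0.754, 0.657, -0.001]
contact_force: [-0.7, 0.1, -1.2]
gripper_width: 0.105
grasp_force: 59.8
```

Request:
servo_tool --deltas '[[[0,0,0,-0.004,0],[0,0,0,-0.004,0],[0,0,0,-0.004,0],[0,0,0,-0.004,0],[0,0,0,-0.003,0],[0,0,0,-0.0015,0],[0,0,0,0,0],[0,0,0,0,0]]]'

```text
time: 9.1
tool_pos: [0.5824, 0.092, 0.0922]
tool_rot: [0.0, 0.754, 0.657, 0.0]
contact_force: [-0.9, 0.7, -1.1]
gripper_width: 0.107
grasp_force: 59.8
```

```bash
python3 - <<'E'
from h import *
st,f,W=wrist("w5"); print(pose(st),st["contact_force"],st["ft_torque"])
q=W[60:245,300:340].reshape(-1,3)
for lo in range(50,100,4): print(lo,((q[:,2]*1000>lo)&(q[:,2]*1000<lo+4)).sum(),end=' ')
E
```

```text
[ 9.1     0.5824  0.092   0.0922 -7.8566  0.1075 59.8373  0.1676] [-0.92322998  0.68590115 -1.14713123] [ 0.01903723 -0.00227308 -0.0108333 ]
50 349 54 495 58 399 62 2 66 761 70 997 74 0 78 0 82 0 86 0 90 0 94 0 98 0
```

Request:
servo_tool --deltas '[[[0,0,0,-0.001,0],[0,0,0,-0.001,0],[0,0,0,-0.0005,0],[0,0,0,0,0],[0,0,0,0,0],[0,0,0,0,0],[0,0,0,0,0],[0,0,0,0,0]]]'

```text
time: 9.95
tool_pos: [0.5829, 0.0919, 0.0921]
tool_rot: [0.0, 0.754, 0.657, 0.0]
contact_force: [-4.6, -0.8, 10.0]
gripper_width: 0.105
grasp_force: 61.6
```

Request:
servo_tool --deltas '[[[30,0,0,0,0],[30,0,0,0,0],[30,0,0,0,0],[30,0,0,0,0],[30,0,0,0.01,0],[30,0,0,0.03,0],[30,0,0,0.04,0],[30,0,0,0.04,0]]]'

```text
time: 10.75
tool_pos: [0.582, 0.092, 0.2112]
tool_rot: [-0.0, 0.754, 0.657, -0.0]
contact_force: [1.2, 0.6, 0.4]
gripper_width: 0.298
grasp_force: 0.0
```

```bash
python3 - <<'E'
from h import *
st,f,W=wrist("w6"); print(pose(st),st["contact_force"])
print("all tabs",rect(W,(300,90,360,345),.09,.115)); 
print("edge",rect(W,(300,90,360,345),.06,.085))
T=grab_frame("top"); W=cloud(T); save(T,"top1")
print("top filter tab",rect(W,(255,205,340,298),.09,.115,np.array([.5835,.0903]),.03))
B=(355,245,445,290);print("carr",rect(W,B,.045,.058))
for c in((383,268),(398,267),(428,267)): print(rect(W,(c[0]-8,c[1]-10,c[0]+8,c[1]+10),.092,.115))
E
```

```text
[10.75    0.582   0.092   0.2112 -7.859   0.2977  0.      0.1676] [1.23265105 0.60751626 0.37808027]
all tabs (1155, array([584.2,  91.3]), array([10.3, 43.4]), -7.87, array([ 94.3, 105. , 106.4]), array([584.3,  93.1, 104.3]))
edge (1128, array([582.3,  90.7]), array([ 29.4, 167.6]), -7.92, array([60.1, 70. , 79.4]), array([585.8, 105.1,  68.9]))Traceback (most recent call last):
  File "<stdin>", line 6, in <module>
  File "h.py", line 29, in rect
    return len(q),np.round(c,1),np.round(s,1),round(a,2),np.round(np.percentile(q[:,2],[2,50,98])*1000,1),np.round(q.mean(0)*1000,1)
                                                                  ~~~~~~~~~~~~~^^^^^^^^^^^^^^^^^^
    return _quantile_unchecked(
        a, q, axis, out, overwrite_input, method, keepdims, weights)
    return _ureduce(a,
                    func=_quantile_ureduce_func,
    ...<5 lines>...
                    overwrite_input=overwrite_input,
                    method=method)
    r = func(a, **kwargs)
    result = _quantile(arr,
                       quantiles=q,
    ...<2 lines>...
                       out=out,
                       weights=wgt)
    slices_having_nans = np.isnan(arr[-1, ...])
                                  ~~~^^^^^^^^^
IndexError: index -1 is out of bounds for axis 0 with size 0
```

The filter is fully home: tab top at 105 mm, edge at 70 mm, and 10 N felt at the floor. Next, the carrier.

Request:
servo_tool --deltas '[[[40,-0.004,-0.01,0.014,0.62],[40,-0.004,-0.018,0.014,0.62],[40,-0.004,-0.018,0.014,0.62],[40,-0.004,-0.018,0.014,0.62],[40,-0.004,-0.018,0.014,0.62],[40,-0.004,-0.018,0.014,0.62],[40,-0.004,-0.018,0.014,0.62],[40,-0.004,-0.018,0,0.62]]]'

```text
time: 11.65
tool_pos: [0.5502, -0.0454, 0.3096]
tool_rot: [0.001, 0.725, 0.689, 0.0]
contact_force: [-0.1, 0.2, -0.4]
gripper_width: 0.399
grasp_force: 0.0
```

Request:
servo_tool --deltas '[[[40,-0.0045,-0.02,0,0.62],[40,-0.0045,-0.02,0,0.62],[40,-0.0045,-0.02,0,0.62],[40,-0.0045,-0.02,0,0.62],[40,-0.0045,-0.02,0,0.62],[40,-0.0045,-0.02,0,0.62],[40,-0.0045,-0.02,0,0.62],[40,-0.0045,-0.01,0,0.62]]]'

```text
time: 12.45
tool_pos: [0.513, -0.1955, 0.3066]
tool_rot: [-0.001, 0.695, 0.719, -0.001]
contact_force: [0.2, 0.1, -0.2]
gripper_width: 0.401
grasp_force: 0.0
```

```bash
python3 - <<'E'
from h import *
st,f,W=wrist("w7"); print(pose(st),st["contact_force"])
q=W.reshape(-1,3); m=((W[...,2]>.09)&(W[...,2]<.12)).astype(np.uint8)
n,l,s,c=cv2.connectedComponentsWithStats(m)
for i in range(1,n):
    if s[i,4]>80:
        P=W[l==i]; print(c[i].round(),s[i,4],cv2.minEnclosingCircle((P[:,:2]*1000).astype(np.float32)),(P.mean(0)*1000).round(1),np.percentile(P[:,2],[5,95]).round(4),f["pixels"][l==i].mean(0).round())
E
```

```text
[12.45    0.513  -0.1955  0.3066  2.0218  0.4009  0.     -0.5347] [ 0.17437944  0.11619083 -0.1929058 ]
[324. 140.] 546 ((515.5459594726562, -141.0438690185547), 10.907787322998047) [ 515.5 -140.9  103.1] [0.1019 0.1041] [51. 50. 49.]
[324. 188.] 530 ((517.190673828125, -181.6534423828125), 10.912814140319824) [ 517.1 -180.8  102.7] [0.0983 0.1043] [80. 77. 76.]
[324. 273.] 503 ((520.545166015625, -260.86309814453125), 10.940248489379883) [ 520.4 -259.3  101.9] [0.0934 0.1043] [63. 60. 59.]
[312. 338.] 388 ((511.3025817871094, -331.0371398925781), 11.101810455322266) [ 511.1 -330.2   94.9] [0.0917 0.0963] [54. 52. 51.]
```

View pics/w7.png

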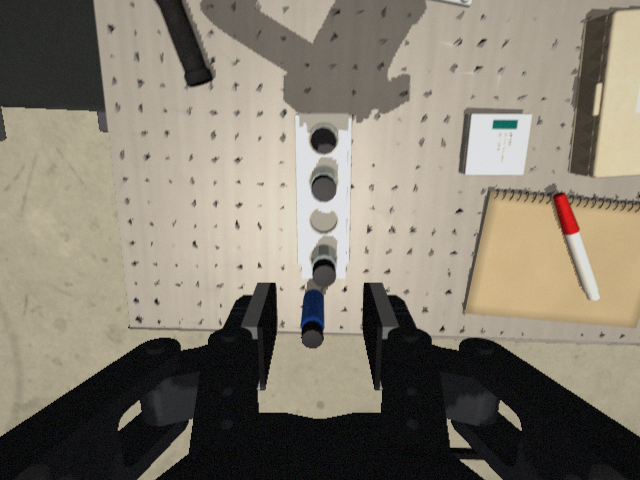

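The carrier shows vial caps at (324,140), (324,188) and (324,273), an empty hole at (323,220), and the blue look-alike at (312,335), to be left alone. I'll re-measure the unit holes from the other two wrist views as well.

```bash
cat >> h.py <<'E'
def circ(W,c,r,lo=.046,hi=.058):
    M=((W[...,2]>lo)&(W[...,2]<hi)).astype(np.uint8); sub=np.zeros((480,640),np.uint8); cv2.circle(sub,c,r,1,-1)
    n,l,s,cc=cv2.connectedComponentsWithStats((1-M)*sub); k=1+np.argmax(s[1:,4])
    e=(cv2.dilate((l==k).astype(np.uint8),np.ones((3,3)))*M).astype(bool)
    q=W[e]*1000
    for _ in range(3):
        x=np.linalg.lstsq(np.c_[2*q[:,:2],np.ones(len(q))],(q[:,:2]**2).sum(1),rcond=None)[0]; R=np.sqrt(x[2]+x[0]**2+x[1]**2)
        d=abs(np.hypot(*(q[:,:2]-x[:2]).T)-R); q=q[d<1.5]
    return len(q),x[:2].round(1),R.round(1)
E
python3 - <<'E'
from h import *
W=np.load("w4.npz")["W"]
for c in((153,137),(160,202),(166,262),(171,317)): print("w4",circ(W,c,30))
W=np.load("w7.npz")["W"]; print("carr hole",circ(W,(324,220),20)); print(rect(W,(285,105,360,290),.046,.058))
p=np.load("w6.npz"); 
W=p["W"]; M=((W[...,2]>.046)&(W[...,2]<.058)).astype(np.uint8)*255
H=cv2.HoughCircles(cv2.GaussianBlur(cv2.cvtColor(p["p"],cv2.COLOR_RGB2GRAY),(5,5),0),3,1.5,40,param1=100,param2=.6,minRadius=14,maxRadius=30) if 0 else None
n,l,s,c=cv2.connectedComponentsWithStats(255-M)
for i in range(1,n):
    if 250<s[i,4]<3000 and c[i][0]<300: print("w6",c[i].round(),circ(W,tuple(int(t) for t in c[i]),int(1.35*np.sqrt(s[i,4]/np.pi))))
E
```

```text
w4 (185, array([490.9, 163.8]), np.float64(13.9))
w4 (171, array([485.4, 124.3]), np.float64(13.9))
w4 (160, array([479.9,  84.8]), np.float64(14.0))
w4 (150, array([474.5,  45.4]), np.float64(14.1))
carr hole (110, array([ 518.8, -221. ]), np.float64(14.1))
(5005, array([ 518.1, -201.4]), array([ 46.1, 165.6]), 2.0, array([50. , 52.2, 53.9]), array([ 517.8, -192.9,   52.2]))
w6 [179. 137.] (154, array([490.9, 163.7]), np.float64(13.9))
w6 [184. 191.] (152, array([485.5, 124.3]), np.float64(14.0))
w6 [189. 242.] (140, array([480. ,  84.8]), np.float64(14.0))
w6 [194. 289.] (128, array([474.4,  45.3]), np.float64(14.0))
```

Request:
servo_tool --deltas '[[[45,0.0013,0.0145,0,0.38],[45,0,0.02,0,0],[45,0,0.02,-0.03,0],[45,0,0,-0.04,0],[45,0,0,-0.04,0],[45,0,0,-0.035,0],[45,0,0,-0.03,0],[45,0,0,-0.0,0]]]'

```text
time: 13.3
tool_pos: [0.5119, -0.1367, 0.1271]
tool_rot: [-0.005, 0.691, 0.722, -0.002]
contact_force: [-0.6, 0.2, -1.2]
gripper_width: 0.449
grasp_force: 0.0
```

Request:
servo_tool --deltas '[[[45,0,0,-0.02,0],[45,0,0,-0.02,0],[45,0,0,-0.0115,0],[45,0,0,-0.01,0],[45,0,0,0,0],[45,0,0,0,0],[0,0,0,0,0],[0,0,0,0,0]]]'

```text
time: 14.1
tool_pos: [0.5164, -0.1399, 0.0726]
tool_rot: [0.001, 0.692, 0.722, 0.0]
contact_force: [0.0, 0.8, 3.6]
gripper_width: 0.267
grasp_force: 58.6
```

Request:
servo_tool --deltas '[[[0,0,0,0,0],[0,0,0,0,0],[0,0,0,0,0],[0,0,0,0,0],[0,0,0,0,0],[0,0,0,0,0],[0,0,0,0,0],[0,0,0,0,0]]]'

```text
time: 14.9
tool_pos: [0.5164, -0.1399, 0.0725]
tool_rot: [0.001, 0.692, 0.722, 0.0]
contact_force: [-1.6, 0.3, 4.8]
gripper_width: 0.268
grasp_force: 58.9
```

Request:
servo_tool --deltas '[[[0,0,0,0.01,0],[0,0,0,0.02,0],[0,0,0,0.025,0],[0,0,0,0.025,0],[0,0,0,0.03,0],[0,0,0,0.03,0],[0,0,0,0.01,0],[0,0,0,0,0]]]'

```text
time: 15.7
tool_pos: [0.5166, -0.1399, 0.2232]
tool_rot: [0.002, 0.692, 0.722, 0.001]
contact_force: [-0.2, -0.4, -0.7]
gripper_width: 0.271
grasp_force: 59.0
```

Request:
servo_tool --deltas '[[[0,0,0,0,0],[0,0,0,0,0],[0,0,0,0,0],[0,0,0,0,0],[0,0,0,0,0],[0,0,0,0,0],[0,0,0,0,0],[0,0,0,0,0]]]'

```text
time: 16.5
tool_pos: [0.5157, -0.1395, 0.2213]
tool_rot: [0.0, 0.692, 0.722, 0.0]
contact_force: [0.1, 0.3, -0.1]
gripper_width: 0.269
grasp_force: 59.0
```

```bash
python3 - <<'E'
from h import *
st,f,W=wrist("w8"); print(pose(st),st["contact_force"])
m=((W[...,2]>.07)&(W[...,2]<.12)).astype(np.uint8)
n,l,s,c=cv2.connectedComponentsWithStats(m)
for i in range(1,n):
    if s[i,4]>80:
        P=W[l==i]; print(c[i].round(),s[i,4],cv2.minEnclosingCircle((P[P[:,2]>.098,:2]*1000).astype(np.float32)) if (P[:,2]>.098).any() else '')
E
```

```text
[16.5     0.5157 -0.1395  0.2213  2.4443  0.2695 58.9891 -0.4462] [ 0.05948821  0.31441632 -0.12730984]
```

View pics/w8.png

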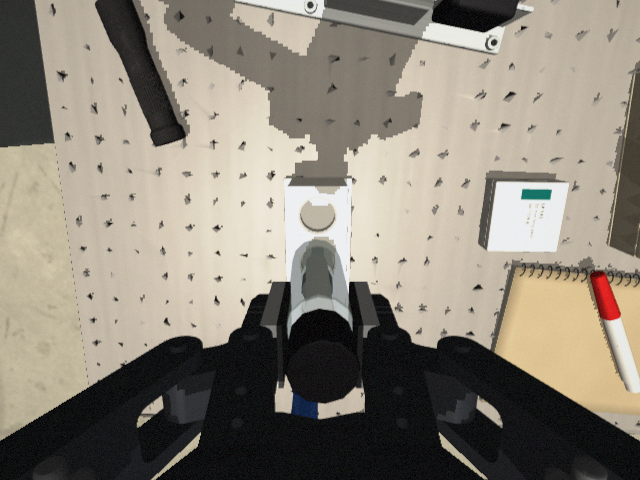

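The vial is held upright: cap top at (322,372), lower end at (320,245). Its old hole is at (318,213). Measuring the cap and hole.

```bash
python3 - <<'E'
from h import *
W=np.load("w8.npz")["W"]
q=W[330:420,280:365].reshape(-1,3); print(np.isnan(q[:,2]).mean(),np.nanpercentile(q[:,2],[5,25,50,75,95]).round(4))
zt=np.nanpercentile(q[:,2],90)
P=q[(abs(q[:,2]-.2535)<.02)&(q[:,2]>.245)]; print(len(P),(np.percentile(P,[2,50,98],axis=0)*1000).round(1))
z=np.median(P[P[:,2]>np.percentile(P[:,2],60),2]); T=P[abs(P[:,2]-z)<.002]; print(z,len(T),cv2.minEnclosingCircle((T[:,:2]*1000).astype(np.float32)))
print(circ(W,(318,213),24))
G=W[240:330,290:350].reshape(-1,3); G=G[G[:,2]>.145]; print("glass",len(G)); 
for a in(.15,.17,.19,.21): 
    g=G[abs(G[:,2]-a)<.01]; 
    if len(g)>20: print(a,(np.percentile(g,[2,50,98],axis=0)*1000).round(1).tolist())
E
```

```text
0.00392156862745098 [-1.000e-04  2.390e-01  2.512e-01  2.521e-01  2.534e-01]
4735 [[ 507.5 -149.5  245.2]
 [ 518.2 -138.2  251.8]
 [ 530.1 -129.7  253.1]]
0.2523877006872803 3824 ((519.3802490234375, -140.69570922851562), 12.30749225616455)
(143, array([ 515.4, -140.8]), np.float64(14.0))
glass 4717
0.15 [[504.5, -136.4, 157.7], [515.7, -130.6, 159.2], [526.1, -128.4, 159.9]]
0.17 [[503.8, -138.3, 160.6], [514.6, -129.7, 170.9], [527.0, -128.2, 179.6]]
0.19 [[504.7, -137.2, 180.6], [515.1, -129.6, 190.8], [527.5, -128.1, 199.7]]
0.21 [[505.8, -135.4, 200.4], [516.1, -129.6, 210.8], [528.2, -127.9, 219.7]]
```

Request:
servo_tool --deltas '[[[0,-0.0052,0.0232,0,-1.29],[0,-0.0052,0.0232,0,-1.29],[0,-0.0052,0.0232,0,-1.29],[0,-0.0052,0.0232,0,-1.29],[0,-0.0052,0.0232,0,-1.29],[0,-0.0052,0.0232,0,-1.29],[0,-0.0052,0.0232,0,-1.29],[0,-0.0052,0.0232,0,-1.29]]]'

```text
time: 17.35
tool_pos: [0.4738, 0.047, 0.2214]
tool_rot: [0.0, 0.754, 0.656, 0.0]
contact_force: [0.1, 0.2, -0.3]
gripper_width: 0.27
grasp_force: 59.0
```

Request:
servo_tool --deltas '[[[0,0,0,-0.02,0],[0,0,0,-0.03,0],[0,0,0,-0.025,0],[0,0,0,-0.01,0],[0,0,0,0,0],[0,0,0,0,0],[0,0,0,0,0],[0,0,0,0,0]]]'

```text
time: 18.15
tool_pos: [0.4751, 0.046, 0.1378]
tool_rot: [0.001, 0.754, 0.657, 0.001]
contact_force: [0.1, -0.4, -0.4]
gripper_width: 0.267
grasp_force: 59.0
```

```bash
cat >> h.py <<'E'
def held(W,st):
    "held vial's glass as seen: front face and side edges at two heights, tool axes (closing u, along v) mm from TCP"
    w,x,y,z=st["tool_rot"]; R=np.array([2*(x*y-w*z),1-2*(x*x+z*z)]); R/=np.hypot(*R); V=np.array([-R[1],R[0]])
    t=np.array(st["tool_pos"]); G=W[150:335,270:370].reshape(-1,3)-t
    a=np.c_[G[:,:2]@R,G[:,:2]@V,G[:,2]]*1000
    out=[]
    for h in(-57,-47,-37,-27,-17):
        g=a[(abs(a[:,2]-h)<5)&(abs(a[:,0])<20)&(abs(a[:,1])<20)]
        if len(g)>20: out.append((h,np.round((np.percentile(g[:,0],2)+np.percentile(g[:,0],98))/2,1),np.round(np.percentile(g[:,1],97)-12.4,1)))
    return R,V,out
E
python3 - <<'E'
from h import *
st,f,W=wrist("w9"); print(pose(st),st["contact_force"])
R,V,o=held(W,st); print(o); st8=dict(tool_rot=[0,.692,.722,0],tool_pos=[.5157,-.1395,.2213]); print(held(np.load("w8.npz")["W"],st8)[2])
for h in((490.8,163.6),(485.4,124.1),(479.9,84.7),(474.4,45.3)):
    d=np.array(h)-np.array(st["tool_pos"][:2])*1000; print((d@R).round(1),(d@V).round(1))
E
```

```text
[ 1.81500e+01  4.75100e-01  4.60000e-02  1.37800e-01 -7.88030e+00
  2.67000e-01  5.89998e+01  7.79000e-02] [ 0.13559496 -0.35109507 -0.42663165]
[(-57, np.float64(-0.1), np.float64(-0.8)), (-47, np.float64(0.2), np.float64(-0.8)), (-37, np.float64(0.3), np.float64(-0.7)), (-27, np.float64(1.1), np.float64(-0.8)), (-17, np.float64(1.3), np.float64(-0.7))]
[(-57, np.float64(-0.4), np.float64(-1.1)), (-47, np.float64(-0.1), np.float64(-1.1)), (-37, np.float64(0.2), np.float64(-1.0)), (-27, np.float64(1.0), np.float64(-1.0)), (-17, np.float64(1.3), np.float64(-1.0))]
-0.6 118.7
-0.5 78.8
-0.6 39.0
-0.6 -0.8
```

View pics/w9.png

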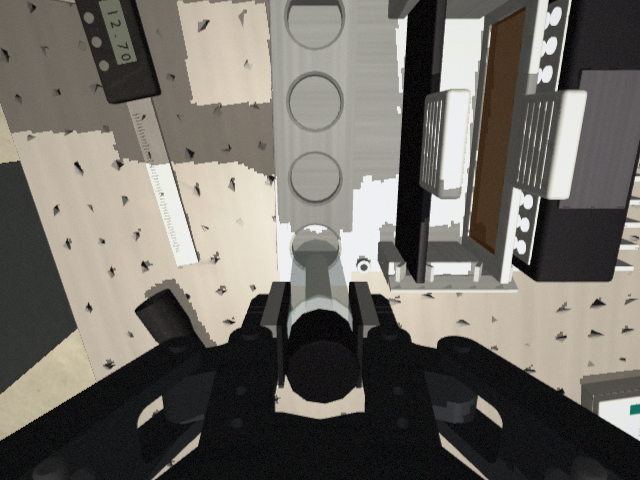

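The vial is over the near hole at (316,245): bottom edge about 0.5 mm off in x and aligned in y. Shifting slightly and lowering.

Request:
servo_tool --deltas '[[[0,-0.0008,0,-0.006,0],[0,0,0,-0.006,0],[0,0,0,-0.006,0],[0,0,0,-0.006,0],[0,0,0,-0.006,0],[0,0,0,-0.006,0],[0,0,0,0,0],[0,0,0,0,0]]]'

```text
time: 19.0
tool_pos: [0.4731, 0.0461, 0.0999]
tool_rot: [-0.0, 0.754, 0.657, -0.0]
contact_force: [0.2, 0.2, -0.7]
gripper_width: 0.268
grasp_force: 58.9
```

Request:
servo_tool --deltas '[[[0,0,0,-0.006,0],[0,0,0,-0.006,0],[0,0,0,-0.006,0],[0,0,0,-0.005,0],[0,0,0,-0.004,0],[0,0,0,-0.002,0],[0,0,0,0,0],[0,0,0,0,0]]]'

```text
time: 19.8
tool_pos: [0.4733, 0.0461, 0.0725]
tool_rot: [-0.0, 0.754, 0.657, -0.001]
contact_force: [-5.9, 0.3, 9.3]
gripper_width: 0.264
grasp_force: 61.2
```

Request:
servo_tool --deltas '[[[45,0,0,0,0],[45,0,0,0,0],[45,0,0,0,0],[45,0,0,0.01,0],[45,0,0,0.03,0],[45,0,0,0.04,0],[45,0,0,0.04,0],[45,0,0,0.03,0]]]'

```text
time: 20.6
tool_pos: [0.4739, 0.0461, 0.2249]
tool_rot: [0.001, 0.754, 0.657, 0.001]
contact_force: [0.2, 0.7, 0.8]
gripper_width: 0.448
grasp_force: 0.0
```

```bash
cat >> h.py <<'E'
def caps(W,box=None):
    m=((W[...,2]>.09)&(W[...,2]<.12)).astype(np.uint8)
    n,l,s,c=cv2.connectedComponentsWithStats(m)
    for i in range(1,n):
        if s[i,4]>80:
            P=W[l==i]; T=P[P[:,2]>np.percentile(P[:,2],95)-.006]; o,r=cv2.minEnclosingCircle((T[:,:2]*1000).astype(np.float32)); print(c[i].round(),np.round(o,1),round(r,1),np.percentile(P[:,2],90).round(4))
E
python3 - <<'E'
from h import *
st,f,W=wrist("w10"); print(pose(st),st["contact_force"]); caps(W)
E
```

```text
[20.6     0.4739  0.0461  0.2249 -7.8762  0.4481  0.      0.0779] [0.22406457 0.72142671 0.79309644]
[407. 136.] [538.3  97.2] 22.0 0.1058
[478. 137.] [583.8  90.7] 22.1 0.1057
[315. 229.] [472.7  45.6] 10.9 0.104
```

Request:
servo_tool --deltas '[[[45,0.0053,-0.0284,0.003,1.28],[45,0.0053,-0.0284,0.003,1.28],[45,0.0053,-0.0284,0.003,1.28],[45,0.0053,-0.0284,0.003,1.28],[45,0.0053,-0.0284,0.003,1.28],[45,0.0053,-0.0284,0.003,1.28],[45,0.0053,-0.0284,0.003,1.28],[45,0.0053,-0.0284,0.003,1.28]]]'

```text
time: 21.45
tool_pos: [0.5157, -0.1823, 0.2457]
tool_rot: [0.0, 0.692, 0.722, 0.0]
contact_force: [0.9, -0.1, 0.1]
gripper_width: 0.448
grasp_force: 0.0
```

Request:
servo_tool --deltas '[[[45,0,0,0,0],[45,0,0,0,0],[45,0,0,0,0],[45,0,0,0,0],[45,0,0,0,0],[45,0,0,0,0],[45,0,0,0,0],[45,0,0,0,0]]]'

```text
time: 22.25
tool_pos: [0.5157, -0.1809, 0.2452]
tool_rot: [0.0, 0.692, 0.722, -0.0]
contact_force: [-0.1, 0.3, 0.6]
gripper_width: 0.451
grasp_force: 0.0
```

```bash
python3 - <<'E'
from h import *
st,f,W=wrist("w11"); print(pose(st),st["contact_force"]); caps(W)
E
```

```text
[22.25    0.5157 -0.1809  0.2452  2.3797  0.4508  0.     -0.5152] [-0.05149653  0.2968569   0.55165308]
[319. 221.] [ 517.  -181.3] 10.8 0.104
[320. 319.] [ 520.1 -260.6] 11.1 0.1039
[305. 391.] [ 510.7 -331.3] 11.4 0.096
```

Request:
servo_tool --deltas '[[[45,0,0,-0.02,0],[45,0,0,-0.035,0],[45,0,0,-0.035,0],[45,0,0,-0.035,0],[45,0,0,-0.025,0],[45,0,0,-0.015,0],[45,0,0,-0.0075,0],[45,0,0,0,0]]]'

```text
time: 23.1
tool_pos: [0.5155, -0.181, 0.0723]
tool_rot: [-0.0, 0.692, 0.722, -0.0]
contact_force: [0.0, 0.2, -0.2]
gripper_width: 0.449
grasp_force: 0.0
```

Request:
servo_tool --deltas '[[[45,0,0,0,0],[0,0,0,0,0],[0,0,0,0,0],[0,0,0,0,0],[0,0,0,0,0],[0,0,0,0,0],[0,0,0,0,0],[0,0,0,0,0]]]'

```text
time: 23.9
tool_pos: [0.5168, -0.1818, 0.0747]
tool_rot: [0.002, 0.692, 0.722, 0.0]
contact_force: [-1.7, 0.2, 6.8]
gripper_width: 0.268
grasp_force: 58.7
```

Request:
servo_tool --deltas '[[[0,0,0,0.01,0],[0,0,0,0.02,0],[0,0,0,0.025,0],[0,0,0,0.025,0],[0,0,0,0.03,0],[0,0,0,0.03,0],[0,0,0,0.01,0],[0,0,0,0,0]]]'

```text
time: 24.7
tool_pos: [0.5166, -0.1815, 0.2249]
tool_rot: [0.002, 0.692, 0.722, 0.001]
contact_force: [0.2, 0.0, -1.2]
gripper_width: 0.268
grasp_force: 59.2
```

Request:
servo_tool --deltas '[[[0,-0.0046,0.0333,0,-1.29],[0,-0.0046,0.0333,0,-1.29],[0,-0.0046,0.0333,0,-1.29],[0,-0.0046,0.0333,0,-1.29],[0,-0.0046,0.0333,0,-1.29],[0,-0.0046,0.0333,0,-1.29],[0,-0.0046,0.0333,0,-1.29],[0,-0.0046,0.0333,0,-1.29]]]'

```text
time: 25.5
tool_pos: [0.4773, 0.0866, 0.2201]
tool_rot: [-0.001, 0.755, 0.656, -0.001]
contact_force: [0.8, 0.7, -1.1]
gripper_width: 0.267
grasp_force: 59.2
```

Request:
servo_tool --deltas '[[[0,0,0,-0.02,0],[0,0,0,-0.03,0],[0,0,0,-0.025,0],[0,0,0,-0.01,0],[0,0,0,0,0],[0,0,0,0,0],[0,0,0,0,0],[0,0,0,0,0]]]'

```text
time: 26.3
tool_pos: [0.4799, 0.0853, 0.1392]
tool_rot: [0.001, 0.754, 0.656, 0.001]
contact_force: [-0.1, -0.0, 0.1]
gripper_width: 0.268
grasp_force: 59.2
```

```bash
python3 - <<'E'
from h import *
st,f,W=wrist("w12"); print(pose(st),st["contact_force"])
R,V,o=held(W,st); print([tuple(map(float,t)) for t in o])
for h in((490.8,163.6),(485.4,124.1),(479.9,84.7),(474.4,45.3)):
    d=np.array(h)-np.array(st["tool_pos"][:2])*1000; print((d@R).round(1),(d@V).round(1))
E
```

```text
[26.3     0.4799  0.0853  0.1392 -7.9628  0.2678 59.2401  0.162 ] [-0.06917508 -0.02228862  0.13648435]
[(-57.0, 0.3, 0.6), (-47.0, 0.4, 0.7), (-37.0, 0.7, 0.6), (-27.0, 0.8, 0.7), (-17.0, 1.2, 0.6)]
-0.0 79.1
0.1 39.2
0.1 -0.5
0.1 -40.3
```

Request:
servo_tool --deltas '[[[0,-0.0005,-0.0011,0,0],[0,0,0,-0.004,0],[0,0,0,-0.006,0],[0,0,0,-0.007,0],[0,0,0,-0.007,0],[0,0,0,-0.007,0],[0,0,0,-0.006,0],[0,0,0,0,0]]]'

```text
time: 27.15
tool_pos: [0.4778, 0.0841, 0.0994]
tool_rot: [-0.0, 0.754, 0.656, -0.001]
contact_force: [-0.1, -0.5, -1.4]
gripper_width: 0.268
grasp_force: 59.2
```

Request:
servo_tool --deltas '[[[0,0,0,-0.006,0],[0,0,0,-0.006,0],[0,0,0,-0.006,0],[0,0,0,-0.005,0],[0,0,0,-0.004,0],[0,0,0,-0.002,0],[0,0,0,0,0],[0,0,0,0,0]]]'

```text
time: 27.95
tool_pos: [0.4789, 0.0844, 0.0746]
tool_rot: [-0.0, 0.754, 0.656, -0.0]
contact_force: [-7.3, 0.5, 17.0]
gripper_width: 0.267
grasp_force: 62.5
```

Request:
servo_tool --deltas '[[[45,0,0,0,0],[45,0,0,0,0],[45,0,0,0,0],[45,0,0,0.01,0],[45,0,0,0.03,0],[45,0,0,0.04,0],[45,0,0,0.05,0],[45,0,0,0.045,0]]]'

```text
time: 28.75
tool_pos: [0.4781, 0.0842, 0.2493]
tool_rot: [0.0, 0.754, 0.656, 0.0]
contact_force: [0.6, 0.5, -0.0]
gripper_width: 0.448
grasp_force: 0.0
```

Request:
servo_tool --deltas '[[[45,0.005,-0.043,0,1.29],[45,0.005,-0.043,0,1.29],[45,0.005,-0.043,0,1.29],[45,0.005,-0.043,0,1.29],[45,0.005,-0.043,0,1.29],[45,0.005,-0.043,0,1.29],[45,0.005,-0.043,0,1.29],[45,0.005,-0.043,0,1.29]]]'

```text
time: 29.55
tool_pos: [0.5183, -0.2617, 0.2473]
tool_rot: [0.0, 0.692, 0.722, 0.0]
contact_force: [-0.1, 0.2, 0.7]
gripper_width: 0.449
grasp_force: 0.0
```

Request:
servo_tool --deltas '[[[45,0,0,0,0],[45,0,0,0,0],[45,0,0,0,0],[45,0,0,0,0],[45,0,0,0,0],[45,0,0,0,0],[45,0,0,0,0],[45,0,0,0,0]]]'

```text
time: 30.35
tool_pos: [0.5184, -0.2596, 0.2468]
tool_rot: [0.0, 0.692, 0.722, 0.0]
contact_force: [-0.4, -0.3, -0.1]
gripper_width: 0.448
grasp_force: 0.0
```

```bash
python3 - <<'E'
from h import *
st,f,W=wrist("w13"); print(pose(st),st["contact_force"]); caps(W)
E
```

```text
[30.35    0.5184 -0.2596  0.2468  2.3843  0.4483  0.     -0.6342] [-0.36209226 -0.32751308 -0.11944171]
[320. 221.] [ 520.3 -260.8] 10.9 0.104
[305. 306.] [ 511.7 -331.2] 11.2 0.096
```

Request:
servo_tool --deltas '[[[45,0.0006,-0.001,-0.022,0],[45,0,0,-0.035,0],[45,0,0,-0.035,0],[45,0,0,-0.035,0],[45,0,0,-0.025,0],[45,0,0,-0.015,0],[45,0,0,-0.0075,0],[45,0,0,0,0]]]'

```text
time: 31.2
tool_pos: [0.5188, -0.2607, 0.0718]
tool_rot: [-0.0, 0.692, 0.722, -0.0]
contact_force: [0.4, -0.6, 0.9]
gripper_width: 0.446
grasp_force: 0.0
```

Request:
servo_tool --deltas '[[[45,0,0,0,0],[0,0,0,0,0],[0,0,0,0,0],[0,0,0,0,0],[0,0,0,0,0],[0,0,0,0,0],[0,0,0,0,0],[0,0,0,0,0]]]'

```text
time: 32.0
tool_pos: [0.52, -0.2616, 0.0743]
tool_rot: [0.002, 0.692, 0.722, 0.0]
contact_force: [-1.9, 1.4, 6.5]
gripper_width: 0.268
grasp_force: 58.8
```

Request:
servo_tool --deltas '[[[0,0,0,0.01,0],[0,0,0,0.02,0],[0,0,0,0.025,0],[0,0,0,0.025,0],[0,0,0,0.03,0],[0,0,0,0.03,0],[0,0,0,0.01,0],[0,0,0,0,0]]]'

```text
time: 32.8
tool_pos: [0.5198, -0.2613, 0.2244]
tool_rot: [0.002, 0.692, 0.722, 0.0]
contact_force: [0.2, 0.0, -1.0]
gripper_width: 0.268
grasp_force: 59.1
```

Request:
servo_tool --deltas '[[[0,-0.0043,0.048,0,-1.29],[0,-0.0043,0.048,0,-1.29],[0,-0.0043,0.048,0,-1.29],[0,-0.0043,0.048,0,-1.29],[0,-0.0043,0.048,0,-1.29],[0,-0.0043,0.048,0,-1.29],[0,-0.0043,0.048,0,-1.29],[0,-0.0043,0.048,0,-1.29]]]'

```text
time: 33.6
tool_pos: [0.4829, 0.1249, 0.2197]
tool_rot: [-0.001, 0.755, 0.656, -0.001]
contact_force: [1.3, -0.4, -0.7]
gripper_width: 0.264
grasp_force: 59.2
```

Request:
servo_tool --deltas '[[[0,0,0,-0.02,0],[0,0,0,-0.03,0],[0,0,0,-0.025,0],[0,0,0,-0.01,0],[0,0,0,0,0],[0,0,0,0,0],[0,0,0,0,0],[0,0,0,0,0]]]'

```text
time: 34.4
tool_pos: [0.4856, 0.1232, 0.1388]
tool_rot: [0.001, 0.755, 0.656, 0.001]
contact_force: [0.8, -0.8, -0.4]
gripper_width: 0.263
grasp_force: 59.2
```

```bash
python3 - <<'E'
from h import *
st,f,W=wrist("w14"); print(pose(st),st["contact_force"])
R,V,o=held(W,st); print([tuple(map(float,t)) for t in o])
for h in((490.8,163.6),(485.4,124.1)):
    d=np.array(h)-np.array(st["tool_pos"][:2])*1000; print((d@R).round(1),(d@V).round(1))
E
```

```text
[34.4     0.4856  0.1232  0.1388 -7.9728  0.2635 59.1551  0.2389] [ 0.77663086 -0.76863847 -0.37470951]
[(-57.0, 0.5, 1.3), (-47.0, 0.8, 1.4), (-37.0, 0.9, 1.3), (-27.0, 1.1, 1.3), (-17.0, 1.4, 1.3)]
-0.4 40.8
-0.3 0.9
```

Request:
servo_tool --deltas '[[[0,-0.0009,-0.0003,0,0],[0,0,0,-0.004,0],[0,0,0,-0.006,0],[0,0,0,-0.007,0],[0,0,0,-0.007,0],[0,0,0,-0.007,0],[0,0,0,-0.006,0],[0,0,0,0,0]]]'

```text
time: 35.25
tool_pos: [0.4831, 0.1228, 0.0989]
tool_rot: [-0.0, 0.754, 0.656, -0.001]
contact_force: [-0.1, -0.3, 0.1]
gripper_width: 0.266
grasp_force: 59.1
```

Request:
servo_tool --deltas '[[[0,0,0,-0.006,0],[0,0,0,-0.006,0],[0,0,0,-0.006,0],[0,0,0,-0.004,0],[0,0,0,-0.004,0],[0,0,0,-0.0015,0],[0,0,0,0,0],[0,0,0,0,0]]]'

```text
time: 36.05
tool_pos: [0.484, 0.1231, 0.0743]
tool_rot: [-0.0, 0.754, 0.656, -0.0]
contact_force: [-4.9, 0.6, 8.9]
gripper_width: 0.263
grasp_force: 60.4
```

Request:
servo_tool --deltas '[[[45,0,0,0,0],[45,0,0,0,0],[45,0,0,0,0],[45,0,0,0.01,0],[45,0,0,0.03,0],[45,0,0,0.04,0],[45,0,0,0.05,0],[45,0,0,0.045,0]]]'

```text
time: 36.85
tool_pos: [0.4835, 0.1229, 0.2505]
tool_rot: [0.0, 0.754, 0.656, 0.001]
contact_force: [0.8, 0.0, 0.7]
gripper_width: 0.452
grasp_force: 0.0
```

Request:
servo_tool --deltas '[[[45,0.026,-0.013,0,0],[45,0.026,-0.013,0,0],[45,0,0,0,0],[45,0,0,0,0],[45,0,0,0,0],[45,0,0,0,0],[45,0,0,0,0],[45,0,0,0,0]]]'

```text
time: 37.65
tool_pos: [0.5353, 0.0972, 0.2477]
tool_rot: [-0.0, 0.754, 0.657, -0.0]
contact_force: [-0.5, 0.7, 0.0]
gripper_width: 0.448
grasp_force: 0.0
```

```bash
python3 - <<'E'
from h import *
st,f,W=wrist("w15"); print(pose(st),st["contact_force"]); caps(W)
T=grab_frame("top"); Wt=cloud(T); save(T,"top2"); np.savez("top2.npz",W=Wt)
print("stand",rect(Wt,(150,225,250,295),.03,.065))
W0=np.load("top0.npz")["W"]; print("stand0",rect(W0,(150,225,250,295),.03,.065))
E
```

```text
[37.65    0.5353  0.0972  0.2477 -7.9277  0.4477  0.      0.1811] [-0.48765493  0.71382597  0.01794799]
[242. 193.] [484.7 124.2] 11.0 0.1041
[322. 219.] [539.3  97.7] 22.0 0.1059
[385. 219.] [584.   90.9] 22.0 0.1059
[246. 245.] [479.3  85.1] 10.9 0.104
[243. 287.] [469.9  50.9] 8.6 0.104
stand (428, array([537.1, 398.3]), array([128.3, 250.5]), -14.14, array([31.6, 53. , 62.4]), array([533.2, 381.5,  51.4]))
stand0 (428, array([537. , 397.8]), array([129.1, 250.2]), -14.36, array([31.4, 52.5, 63. ]), array([533.4, 379.3,  51.6]))
```

View pics/w15.png

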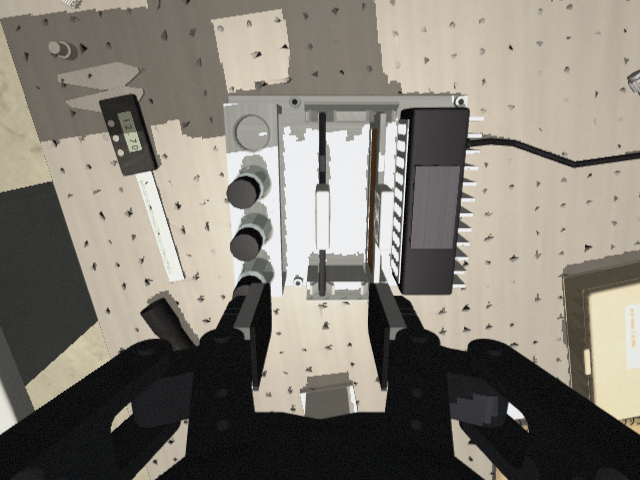

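All is ready: three vials stand at (242,190), (246,243) and (250,285), the filter is home at (385,219), and the shutter tab is at (322,219). Now gripping the shutter.

Request:
servo_tool --deltas '[[[30,0.0025,0,-0.02,0],[30,0,0,-0.03,0],[30,0,0,-0.03,0],[30,0,0,-0.03,0],[30,0,0,-0.025,0],[30,0,0,-0.015,0],[30,0,0,-0.007,0],[30,0,0,0,0]]]'

```text
time: 38.55
tool_pos: [0.538, 0.0969, 0.0903]
tool_rot: [-0.0, 0.754, 0.656, -0.0]
contact_force: [0.5, 0.1, -0.7]
gripper_width: 0.3
grasp_force: 0.0
```

Request:
servo_tool --deltas '[[[30,0,0,0,0],[0,0,0,0,0],[0,0,0,0,0],[0,0,0,0,0],[0,0,0,0,0],[0,0,0,0,0],[0,0,0,0,0],[0,0,0,0,0]]]'

```text
time: 39.35
tool_pos: [0.539, 0.097, 0.0926]
tool_rot: [0.001, 0.754, 0.656, 0.001]
contact_force: [-2.5, 0.3, 5.9]
gripper_width: 0.108
grasp_force: 59.9
```

Request:
servo_tool --deltas '[[[0,0,0,0.005,0],[0,0,0,0.01,0],[0,0,0,0.015,0],[0,0,0,0.02,0],[0,0,0,0.025,0],[0,0,0,0.03,0],[0,0,0,0.03,0],[0,0,0,0.02,0]]]'

```text
time: 40.15
tool_pos: [0.5391, 0.0969, 0.2499]
tool_rot: [0.002, 0.754, 0.656, 0.002]
contact_force: [0.6, -0.5, -2.0]
gripper_width: 0.101
grasp_force: 58.8
```

```bash
python3 - <<'E'
from h import *
st=manip.state(); print(pose(st),st["contact_force"])
Wt=np.load("top2.npz")["W"]; W0=np.load("top0.npz")["W"]
for w in(W0,Wt):
    q=w[225:295,150:250].reshape(-1,3); q=q[(q[:,2]>.03)&(q[:,2]<.062)&(abs(q[:,0]-.53)<.07)&(abs(q[:,1]-.367)<.11)]; print(len(q),np.percentile(q,[1,50,99],axis=0).round(3).tolist(),cv2.minAreaRect((q[:,:2]*1000).astype(np.float32)))
E
```

```text
[40.15    0.5391  0.0969  0.2499 -7.9569  0.1014 58.8417  0.1809] [ 0.60837958 -0.47569119 -2.01885245]
386 [[0.483, 0.279, 0.031], [0.527, 0.433, 0.052], [0.573, 0.452, 0.062]] ((528.0362548828125, 365.7230224609375), (77.83745574951172, 169.93003845214844), 5.786818027496338)
387 [[0.483, 0.279, 0.031], [0.527, 0.433, 0.052], [0.573, 0.45, 0.062]] ((527.50830078125, 365.5334777832031), (77.88312530517578, 169.8891143798828), 6.235100746154785)
```

Request:
servo_tool --deltas '[[[0,-0.009,0.0235,0,1.7],[0,-0.009,0.0235,0,1.7],[0,-0.009,0.0235,0,1.7],[0,-0.009,0.0235,0,1.7],[0,-0.009,0.0235,0,1.7],[0,-0.009,0.0235,0,1.7],[0,-0.009,0.0235,0,1.7],[0,-0.009,0.0235,0,1.7]]]'

```text
time: 40.95
tool_pos: [0.4659, 0.2859, 0.2471]
tool_rot: [0.0, 0.671, 0.741, 0.001]
contact_force: [0.2, -0.2, -1.4]
gripper_width: 0.105
grasp_force: 58.8
```

Request:
servo_tool --deltas '[[[0,0,0,0,0],[0,0,0,0,0],[0,0,0,0,0],[0,0,0,0,0],[0,0,0,0,0],[0,0,0,0,0],[0,0,0,0,0],[0,0,0,0,0]]]'

```text
time: 41.75
tool_pos: [0.4662, 0.2848, 0.2457]
tool_rot: [-0.0, 0.672, 0.741, -0.0]
contact_force: [-0.4, -0.5, -1.4]
gripper_width: 0.105
grasp_force: 58.8
```

```bash
python3 - <<'E'
from h import *
st,f,W=wrist("w16"); print(pose(st),st["contact_force"])
q=W[:, 332:].reshape(-1,3); q=q[(q[:,0]>.46)&(q[:,0]<.60)&(q[:,1]>.25)&(q[:,1]<.48)]
s=q[(q[:,2]>.03)&(q[:,2]<.065)]; print("posts",len(s),cv2.minAreaRect((s[:,:2]*1000).astype(np.float32)))
# lips per post: highest points, in stand frame (yaw 5.7)
th=np.radians(5.7);R=np.array([np.cos(th),np.sin(th)]);V=np.array([-R[1],R[0]])
c=np.array([529.8,367.3])
for lab,lo,hi in(("all",30,66),("lip",53,66)):
    a=q[(q[:,2]*1000>lo)&(q[:,2]*1000<hi)]; d=a[:,:2]*1000-c; u,v=d@R,d@V
    for sg in(-1,1):
        m=(v*sg>60); 
        if m.sum(): print(lab,sg,m.sum(),"v",np.percentile(v[m],[2,98]).round(1),np.histogram(u[m],np.arange(-46,48,3))[0])
H=W[60:245,300:340].reshape(-1,3); H=H[(H[:,2]>.20)&(H[:,2]<.24)]; k=np.polyfit(H[:,1],H[:,0],1); print("held",len(H),np.median(H[:,2]),np.polyval(k,st["tool_pos"][1]),np.degrees(np.arctan(k[0])),H[:,1].max())
E
```

```text
[41.75    0.4662  0.2848  0.2457  5.6322  0.105  58.8148  0.3138] [-0.40832686 -0.46271663 -1.35854286]
posts 4417 ((529.7120361328125, 366.4879150390625), (78.32157135009766, 166.9051971435547), 5.663235187530518)
all -1 2251 v [-83.9 -68.6] [  0   0 103 106  82  64  53  56 124 100  68  91  85  90  90  91  87  92
  83  95 111  70  52  50 127 111  93  60  17   0   0]
all 1 2166 v [69.  78.2] [  0   0 107 106  76  60  34  41 139 104  62  86  89  89  84  89  88  90
  82  90 122  58  31  31 130 123 100  43  12   0   0]
lip -1 1186 v [-84.  -69.1] [ 0  0 30 65 64 36 32 34 55 82 49 38 34 36 36 32 36 36 32 37 71 50 35 33
 33 76 74 40 10  0  0]
lip 1 459 v [69.2 78. ] [ 0  0  3 43 44 14  5  2 15 70 28  1  2  0  3  2  2  4  1  3 57 22  1  4
  4 48 69 12  0  0  0]
held 1809 0.22318035364133784 0.467410559460934 -5.544613617771276 0.35956538715458297
```

View pics/w16.png

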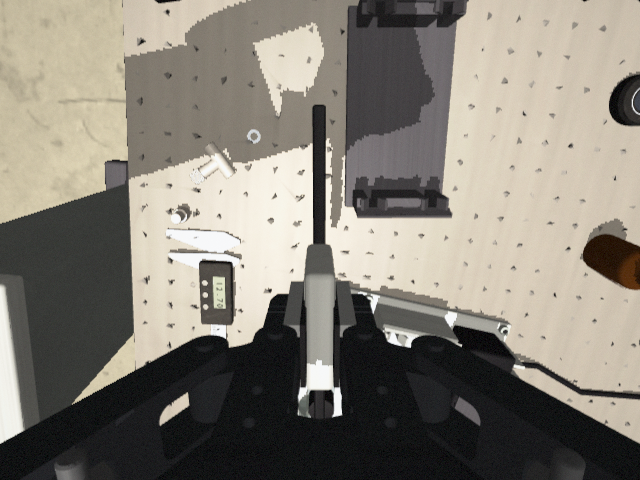

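The stand hasn't moved: near post at (400,195), far post at (410,10), slot 0 on the left. The held shutter is at (319,110–245). Moving over slot 0.

Request:
servo_tool --deltas '[[[0,0.0071,0.0097,0,0],[0,0.01,0.02,0,0],[0,0.01,0.025,0,0],[0,0.01,0.025,-0.01,0],[0,0,0,-0.025,0],[0,0,0,-0.03,0],[0,0,0,-0.015,0],[0,0,0,0,0]]]'

```text
time: 42.6
tool_pos: [0.5017, 0.364, 0.1621]
tool_rot: [-0.001, 0.671, 0.741, -0.003]
contact_force: [-0.7, 1.2, -2.4]
gripper_width: 0.108
grasp_force: 58.8
```

Request:
servo_tool --deltas '[[[0,0,0,0,0],[0,0,0,0,0],[0,0,0,0,0],[0,0,0,0,0],[0,0,0,0,0],[0,0,0,0,0],[0,0,0,0,0],[0,0,0,0,0]]]'

```text
time: 43.4
tool_pos: [0.5033, 0.3645, 0.1657]
tool_rot: [-0.0, 0.671, 0.741, -0.0]
contact_force: [-0.4, 0.3, -1.4]
gripper_width: 0.101
grasp_force: 58.8
```

```bash
python3 - <<'E'
from h import *
st,f,W=wrist("w17"); print(pose(st),st["contact_force"])
H=W[60:245,300:340].reshape(-1,3); H=H[(H[:,2]>.125)&(H[:,2]<.16)]; k=np.polyfit(H[:,1],H[:,0],1); print("held",len(H),np.median(H[:,2]),"x@y=.3645",np.polyval(k,.3645),np.degrees(np.arctan(k[0])),H[:,1].max())
th=np.radians(5.66);R=np.array([np.cos(th),np.sin(th)]);V=np.array([-R[1],R[0]]);c=np.array([504.5,364.5])
q=W.reshape(-1,3);a=q[(q[:,2]>.054)&(q[:,2]<.064)];d=a[:,:2]*1000-c;u,v=d@R,d@V
m=(v>66)&(v<90)&(abs(u)<15);print(np.histogram(u[m],np.arange(-14,15,1)),np.percentile(v[m],[2,98]))
E
```

```text
[43.4     0.5033  0.3645  0.1657  5.6385  0.1007 58.8241  0.4088] [-0.35288143  0.32547185 -1.40674757]
held 1809 0.1430867547575165 x@y=.3645 0.5044312748729862 -5.564223819759679 0.4393187282139034
(array([18, 19, 18, 35, 56, 50, 47, 37, 40, 25, 11, 23, 23, 21, 11, 22, 22,
       23, 13, 25, 47, 41, 43, 49, 55, 21, 19, 17]), array([-14, -13, -12, -11, -10,  -9,  -8,  -7,  -6,  -5,  -4,  -3,  -2,
        -1,   0,   1,   2,   3,   4,   5,   6,   7,   8,   9,  10,  11,
        12,  13,  14])) [70.47397325 84.62899131]
```

View pics/w17.png

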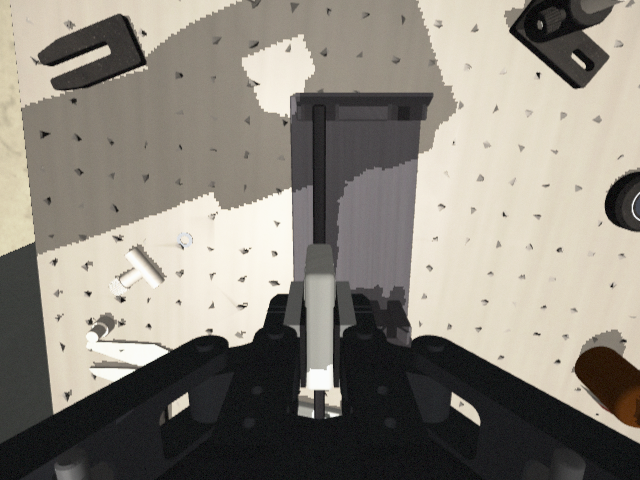

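The shutter's end is at (319,108), centred in the groove, with the lips symmetric to about 0.3 mm. Lowering.

Request:
servo_tool --deltas '[[[0,0,0,-0.006,0],[0,0,0,-0.008,0],[0,0,0,-0.008,0],[0,0,0,-0.008,0],[0,0,0,-0.008,0],[0,0,0,-0.008,0],[0,0,0,-0.008,0],[0,0,0,0,0]]]'

```text
time: 44.25
tool_pos: [0.5028, 0.3642, 0.11]
tool_rot: [-0.0, 0.671, 0.741, -0.001]
contact_force: [-0.4, 0.7, -1.5]
gripper_width: 0.105
grasp_force: 58.8
```

Request:
servo_tool --deltas '[[[0,0,0,-0.004,0],[0,0,0,-0.004,0],[0,0,0,-0.004,0],[0,0,0,-0.004,0],[0,0,0,-0.003,0],[0,0,0,-0.002,0],[0,0,0,-0.001,0],[0,0,0,0,0]]]'

```text
time: 45.05
tool_pos: [0.5038, 0.3647, 0.0925]
tool_rot: [0.0, 0.671, 0.741, -0.0]
contact_force: [-4.8, -4.1, 10.5]
gripper_width: 0.105
grasp_force: 60.8
```

Request:
servo_tool --deltas '[[[30,0,0,0,0],[30,0,0,0,0],[30,0,0,0,0],[30,0,0,0,0],[30,0,0,0.01,0],[30,0,0,0.03,0],[30,0,0,0.04,0],[30,0,0,0.04,0]]]'

```text
time: 45.85
tool_pos: [0.5029, 0.3644, 0.2111]
tool_rot: [-0.0, 0.671, 0.741, -0.0]
contact_force: [0.9, 0.0, -0.1]
gripper_width: 0.297
grasp_force: 0.0
```

Request:
servo_tool --deltas '[[[30,-0.005,-0.03,0.02,0],[30,-0.005,-0.03,0.02,0],[30,0,-0.02,0.02,0],[30,0,0,0,0],[30,0,0,0,0],[30,0,0,0,0],[30,0,0,0,0],[30,0,0,0,0]]]'

```text
time: 46.65
tool_pos: [0.4928, 0.285, 0.2684]
tool_rot: [-0.001, 0.671, 0.741, -0.001]
contact_force: [0.5, 0.5, 0.0]
gripper_width: 0.3
grasp_force: 0.0
```

```bash
python3 - <<'E'
from h import *
st,f,W=wrist("w18"); print(pose(st),st["contact_force"]); caps(W)
q=W.reshape(-1,3);a=q[(q[:,2]>.063)&(q[:,2]<.08)&(abs(q[:,0]-.504)<.02)&(abs(q[:,1]-.365)<.09)]; print(len(a),np.percentile(a[:,2],[5,50,95]))
for s in(-1,1): 
    b=a[(a[:,1]-.365)*s>.03]; print(s,len(b),np.median(b[:,2]) if len(b) else None)
E
```

```text
[46.65    0.4928  0.285   0.2684  5.6951  0.3001  0.      0.2943] [0.52276596 0.4603549  0.03317529]
[346. 107.] [505.7 365. ] 22.0 0.1059
[628. 279.] [752.5 254.2] 7.3 0.1099
[292. 386.] [484.4 124.5] 11.3 0.1039
[283. 410.] [478.9  90. ] 9.4 0.0968
912 [0.06769498 0.07012487 0.0717418 ]
-1 341 0.07012109624015281
1 440 0.07009919950441378
```

View pics/w18.png

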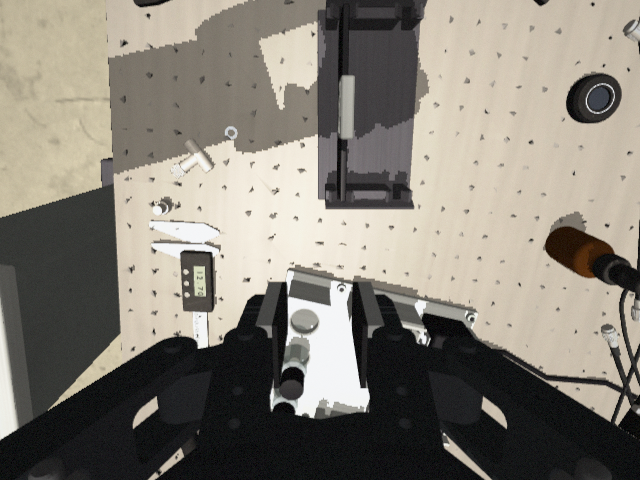

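The shutter is fully home in stand slot 0: its tab is at (346,107), both ends read 70 mm, and the top is at 105 mm. The gripper touches nothing, so I'm handing in.

```bash
python3 -c "
from h import *
print(manip.job_done())"
```

```text
the job is handed in; nothing more can be done
None
```

I handed the job in at about 47 s of robot time: the filter plate is fully home next to the lamp, all three vials present stand upright on the bottom of the unit's holder, and only then was the shutter plate drawn out and slid fully home in stand slot 0.

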